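# Sort returned media into their archive trays

## Robot

A 6-joint arm with a two-finger parallel gripper is mounted at the origin on the work surface. World frame = base frame: x ahead of the robot, y to its left, z up, the work surface at z = 0. Lengths are in m, angles in degrees, forces in N, time in s.
With the tool pointing down it reaches from about 0.35 to 0.875 m from the base axis. Payload 4.2 kg.
Tool frame: the origin (TCP) lies midway between the tips of the shut fingers; the grasp point (between the pads) lies 19 mm behind it; z points along the fingers, y is the line along which they close (so a half turn about z gives the same grasp; the last joint's range is limited). The gripper opens to 87 mm and grips with 3 to 60 N. Pads are 19 mm wide; open, the fingers measure 117 mm over their backs; the gripper's body (75 mm by 190 mm) begins 51 mm behind the grasp point.
Start: joints at [-57.892, 22.042, 0.453, 0, -68.411, -14.817], TCP at [0.186, -0.597, 0.189] pointing down, gripper open.
Joint ranges: [-179.83, 179.83], [-69.29, 118.12], [-61.27, 80.66], [-181.25, 117.63], [-171.15, -9.14], [-177.46, 177.46]. Speed limits (degrees/s): [159.86, 159.86, 180, 180, 180, 180].

## Interface

Orientations are given as [roll, pitch, yaw] about the fixed x, y, z axes, in that order (R = Rz(yaw) Ry(pitch) Rx(roll)).
In Python, from workcell import env gives the robot as it stands. The module is installed in compiled form; this text tells all that it offers. Calls block until the motion is done:
- env.goto(position, orientation): joint-space move of the TCP to a pose.
- env.move_straight(position, rotation=None, rate=0.15, force_limit=None): straight line of the TCP; rotation=None keeps the orientation; rate is the mean speed in m/s. With force_limit (N) it stops when the force on the tool has changed by that much, and returns True; else False.
- env.set_joints(angles): joint-space move.
- env.gripper_to(opening, grasp_force=None): opening from 0.0 (shut) to 1.0 (fully open); grasp_force is the grip in N (None keeps the last); returns when the fingers have stopped.
- env.dwell(seconds).
- env.inverse_kinematics(position, orientation): joint angles nearest the present ones, or None.
- env.read_state(): the state.
- env.grab_frame(name): name is "scene" or "top"; returns a dict with "image" (480x640x3 uint8, blue, green, red), "fx", "fy", "cx", "cy" (pixels), "D" ([k1, k2, p1, p2, k3] as OpenCV has them; the pictures are not rectified), "position" and "orientation" of the camera in the world. Camera axes: x right, y up, looking along -z (the intrinsics and any distortion apply to the point x, -y, -z); pixel columns grow to the right and rows downward; lengths in m; the calibration is good to about 2 mm. A picture is of the moment at which its call begins. There is no depth.
A pose or a line that the arm cannot do raises env.Unreachable and nothing moves.
- env.close_job(): hands the job in; it is judged then, once.
Trained networks look in a picture, given as the dict that the camera call returned (one of the last four; its "shot" number tells which), for a name from the list of things; names that differ only in an ending like _2 or _b are one class to them, and where a whole thing is asked for, a point or a joint stands for the part that bears it (a point fixed in the world has none). Each returns a list of dicts, best first, with "score" (0 to 1); they miss things now and then, are a little off and sometimes report something else, mostly with a low value. They report only what shows in the picture. A call takes as long as a camera call.
- env.search_frame(picture, thing): "xyz" ([x, y, z] in m, in world coordinates, good to about 4 mm: the middle of the surface that is visible of it).
- env.trace(picture, thing): "mask" (480x640 bool, what is visible of it).
The state is a dict: "clock": time; "joint_positions": joint angles; "qvel": joint speeds; "joint_torque": joint torques, N m; "position": TCP position; "tool_rot": TCP orientation; "force": force on the tool from outside, world axes, zero at the start; "wrist_torque": the same for the moment, N m; "opening": opening from 0.0 (shut) to 1.0 (fully open); "finger_force": force on a finger pad.
Only numpy, scipy, OpenCV 4.12 (cv2) and the standard library are available. Lean on these libraries where they do the work, as an engineer would, in place of code of your own. Each camera call takes 0.05 s, during which the arm holds its last target. There are 200 camera calls.

## Task

Sort the five returned items on the archive desk into the plywood trays made for them: one black tape case flat, label up, in each oblong recess, one film canister upright in each round recess, and the cardboard slide box, lid up, in the square recess. Each must sit fully down in its recess and be let go; leave the wooden hand stamp and the brass paperweight standing where they are.

Things in the scene. Friction and masses are not known exactly. Their poses are not given: they have to be found in the camera images.
- tape1_mid (a point): a black plastic tape cassette case with a white paper label on top, 72 (its x) by 50 (its y) by 18 mm high, lying flat; the point is its centre, 9 mm above its underside; z up. Loose, about 60 g. The two cases are alike and interchangeable.
- tape2_mid (a point): a black plastic tape cassette case with a white paper label on top, 72 (its x) by 50 (its y) by 18 mm high, lying flat; the point is its centre, 9 mm above its underside; z up. Loose, about 60 g. The two cases are alike and interchangeable.
- can1_mid (a point): an upright film canister, a plain aluminium cylinder with a dark lid, 34 mm in diameter and 50 mm high, lid up; the point is its centre, 25 mm above its underside; z up. Loose, about 60 g. The two canisters are alike and interchangeable.
- can2_mid (a point): an upright film canister, a plain aluminium cylinder with a dark lid, 34 mm in diameter and 50 mm high, lid up; the point is its centre, 25 mm above its underside; z up. Loose, about 60 g. The two canisters are alike and interchangeable.
- slidebox_mid (a point): a cardboard slide box with a pale lid, 52 by 52 mm and 36 mm high, lid up; the point is its centre, 18 mm above its underside; x and y along its sides, z up. Loose, about 90 g.
- tray_tape: tape tray: a fixed plywood block 82 mm (its x) by 200 mm (its y), 10 mm high, with two oblong recesses, centres at y = +48 and -48 mm, x = 0. Each recess is 69 mm along x and 90 mm along y (a case's long side goes along the tray's y), 6 mm deep with a dark rubber floor: its floor is 4 mm above the desk. Origin: centre of the underside, on the desk; z up.
- tray_can: canister tray: a fixed plywood block 82 mm (its x) by 200 mm (its y), 10 mm high, with two round recesses 52 mm in diameter, centres at y = +48 and -48 mm, x = 0, 6 mm deep with a dark rubber floor: their floor is 4 mm above the desk. Origin: centre of the underside, on the desk; z up.
- tray_slide: slide-box tray: a fixed plywood block 100 mm (its x) by 130 mm (its y), 10 mm high, with one square recess 70 by 70 mm at its centre, sides along x and y, 6 mm deep with a dark rubber floor: its floor is 4 mm above the desk. Origin: centre of the underside, on the desk; z up.
- stamp: wooden hand stamp standing among the items, to be left alone: base 50 (x) by 24 (y) by 16 mm with a turned round handle, 60 mm high in all; origin: centre of its underside, z up. Loose.
- weight: round brass paperweight with a knob, to be left alone: 48 mm in diameter, 36 mm high; origin: centre of its underside, z up. Loose.

How it is judged:
By the outcome, as a careful person would: the job done as asked, in the order asked, and still so for the second after the job is handed in, with the robot touching nothing.
It also fails if it takes over 125 s, if anything falls off the work surface, if the arm or the gripper's body presses on something with over 40 N, if the wrist force passes 120 N, or if a joint passes its speed limit or range.

## Working session

There is one attempt and no reset: what is moved stays moved. The work goes in short steps, each a Python script; the robot and the scene stay as the last script left them, time stands still between calls to the robot, and variables do not carry over. Pictures are saved under pics/ and viewed, at most 14 in all, crops included, and the job is handed in when it is done.

```bash
mkdir -p pics
python3 - <<'E'
from workcell import env
import cv2,numpy as np
for n in ["top","scene"]:
    p=env.grab_frame(n); cv2.imwrite(f"pics/{n}0.png",p["image"])
    print(n,p["fx"],p["cx"],p["cy"],p["D"],p["position"],p["orientation"])
    for t in ["tape1_mid","can1_mid","slidebox_mid","tray_tape","tray_can","tray_slide","stamp","weight"]:
        for d in env.search_frame(p,t)[:4]: print(t,np.round(d["xyz"],3),round(d["score"],2))
print(env.read_state())
E
```

```text
top 575.2590346947748 324.0548218731296 243.28640152506526 [-0.06375327  0.          0.          0.          0.        ] [ 0.42340019 -0.01017476  1.32168541] [ 3.68220114e+00 -8.64163579e-02 -9.14580367e+01]
tape1_mid [0.454 0.205 0.018] 0.75
can1_mid [ 0.455 -0.044  0.048] 0.69
slidebox_mid [ 0.384 -0.273  0.034] 0.68
tray_tape [0.669 0.019 0.005] 0.77
tray_can [ 0.552 -0.349  0.01 ] 0.92
tray_slide [0.54  0.346 0.012] 0.67
tray_slide [0.671 0.02  0.002] 0.18
stamp [0.456 0.082 0.017] 0.47
weight [ 0.554 -0.009  0.016] 0.69
scene 577.681316640337 314.6299003352569 243.30387865239675 [-0.1333252  0.         0.         0.         0.       ] [ 1.23293836 -0.37773781  0.70297881] [51.41612841 -0.79468037 62.29365447]
tape1_mid [0.467 0.202 0.016] 0.96
tape1_mid [0.377 0.301 0.019] 0.34
can1_mid [ 0.463 -0.048  0.036] 0.86
slidebox_mid [ 0.407 -0.271  0.036] 0.85
slidebox_mid [0.546 0.344 0.008] 0.72
tray_tape [0.669 0.011 0.006] 0.7
tray_can [ 0.556 -0.355  0.005] 0.55
tray_slide [0.544 0.347 0.009] 0.59
tray_slide [0.669 0.009 0.004] 0.28
tray_slide [ 0.462 -0.166  0.038] 0.18
stamp [0.472 0.072 0.018] 0.97
weight [ 0.561 -0.016  0.017] 0.94
{'clock': 0.9, 'joint_positions': array([-5.78902172e+01,  2.20403888e+01,  4.52681807e-01,  4.87872761e-04,
       -6.84117573e+01, -1.48167743e+01]), 'qvel': array([-0.01827506, -0.01926149, -0.07435796,  0.01386266,  0.01851308,
        0.0069421 ]), 'joint_torque': array([ 2.77502631e-04, -3.90455282e+01,  1.87622970e+01,  4.22432765e+00,
        1.54728885e-02, -2.36925325e-05]), 'position': array([ 0.18580115, -0.59671924,  0.18856533]), 'tool_rot': array([-1.79999366e+02, -3.01583833e-04, -1.62706812e+02]), 'force': array([-0.04186562, -0.80197722,  0.0356888 ]), 'wrist_torque': array([ 0.01608714, -0.02069747,  0.01838097]), 'finger_force': 0.0, 'opening': 0.9978611181620453}
```

View pics/top0.png

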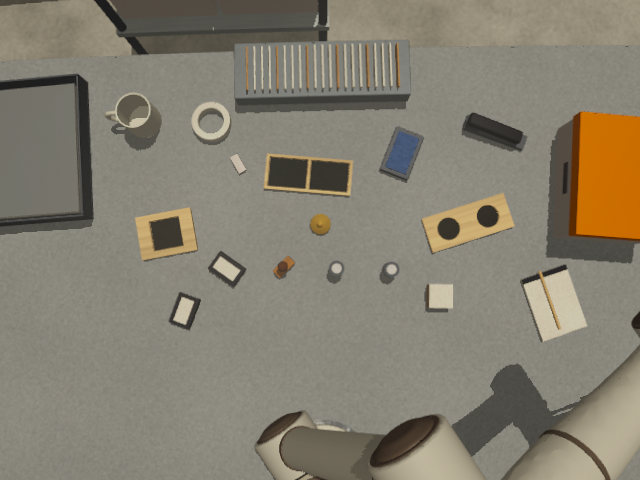

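View pics/scene0.png

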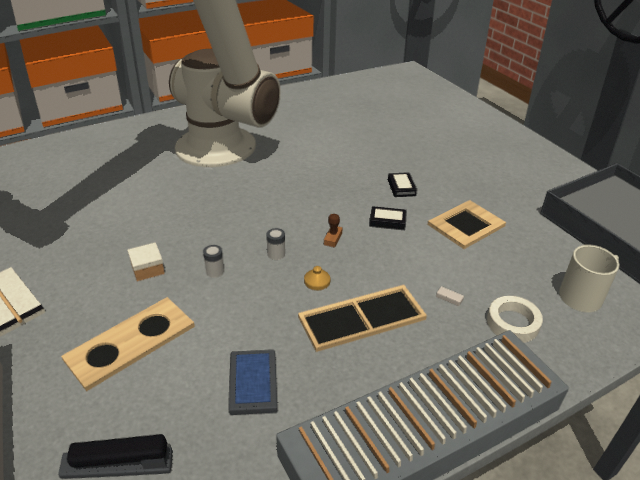

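The top view shows the tapes at (227,269) and (185,311), the stamp at (284,267), the cans at (336,270) and (391,271), the box at (440,296) and the weight at (320,224). The tape, can and slide trays are at (308,175), (468,222) and (166,234). The scene view agrees. Next I'll fit model silhouettes to the masks in both cameras.

```bash
cat > h.py <<'E'
from workcell import env
import cv2,numpy as np
from scipy.optimize import minimize
from scipy.spatial.transform import Rotation as Ro
def proj(p,P):
    R=Ro.from_euler('xyz',p["orientation"],degrees=True).as_matrix()
    c=(np.asarray(P)-p["position"])@R*[1,-1,-1]
    K=np.array([[p["fx"],0,p["cx"]],[0,p["fy"],p["cy"]],[0,0,1.]])
    return cv2.projectPoints(c.reshape(-1,1,3),np.zeros(3),np.zeros(3),K,np.array(p["D"]))[0][:,0]
DIM={"tape":(.072,.050,.018),"can":(.034,.034,.050),"slidebox":(.052,.052,.036),"tray_tape":(.082,.2,.01),
 "tray_can":(.082,.2,.01),"tray_slide":(.1,.13,.01),"stamp":(.05,.024,.016),"weight":(.048,.048,.036)}
def model(k,q,z0=0):
    a,b,h=DIM[k]
    if k=="can":
        t=np.arange(0,2*np.pi,.2); B=np.c_[a/2*np.cos(t),a/2*np.sin(t)]
    else: B=np.array([[a,b],[a,-b],[-a,-b],[-a,b]])/2
    c,s=np.cos(q[2]),np.sin(q[2]); B=B@np.array([[c,s],[-s,c]])+q[:2]
    return np.vstack([np.c_[B,B[:,0]*0+z0],np.c_[B,B[:,0]*0+z0+h]])
def fit(views,k,q0,z0=0):
    """views: list of (picture, mask). maximise silhouette IoU; returns q, mean IoU"""
    V=[]
    for p,m in views:
        r,c=np.where(m); o=np.array([c.min()-15,r.min()-15]); w=np.array([c.max()+16,r.max()+16])-o
        mm=np.zeros((480+60,640+60),np.uint8); mm[30:510,30:670]=m*255
        sub=mm[o[1]+30:o[1]+30+w[1],o[0]+30:o[0]+30+w[0]]
        V.append((p,o,cv2.resize(sub,None,fx=4,fy=4,interpolation=cv2.INTER_LINEAR)/255.))
    def cost(q):
        J=0
        for p,o,M in V:
            h=cv2.convexHull(((proj(p,model(k,q,z0))-o+.5)*4-.5).astype(np.float32))
            D=np.zeros(M.shape,np.uint8); cv2.fillConvexPoly(D,np.round(h*16).astype(np.int32),255,cv2.LINE_AA,4); D=D/255.
            J-=np.minimum(M,D).sum()/np.maximum(M,D).sum()
        return J/len(V)
    best=None
    for a in ([0] if k=="can" else np.radians(np.arange(0,180,20))):
        s=np.array([[q0[0],q0[1],a]]*4)+np.array([[0,0,0],[.01,0,0],[0,.01,0],[0,0,.2]])
        r=minimize(cost,s[0],method="Nelder-Mead",options=dict(initial_simplex=s,xatol=1e-4,fatol=1e-5,maxiter=150))
        if best is None or r.fun<best.fun: best=r
    return best.x,-best.fun
def center(p,m): # mask centre on the desk plane
    r,c=np.where(m); t=np.array([c.mean(),r.mean()])
    return minimize(lambda q:((proj(p,[[q[0],q[1],.01]])[0]-t)**2).sum(),[.5,0],method="Nelder-Mead").x
E
cat > m.py <<'E'
from h import *
pics={n:env.grab_frame(n) for n in ("top","scene")}
det={}
for k in DIM:
    if k=="weight" or k=="stamp": continue
    for n,p in pics.items():
        for d in env.trace(p,{"tape":"tape1_mid","can":"can1_mid","slidebox":"slidebox_mid"}.get(k,k)):
            if d["mask"].sum()<30: continue
            x=center(p,d["mask"])
            q,i=fit([(p,d["mask"])],k,x)
            print(k,n,round(d["score"],2),d["mask"].sum(),"q",np.round(q[:2],4),round(np.degrees(q[2])%180,1),"iou",round(i,3))
E
python3 m.py
```

```text
tape top 0.75 733 q [0.4551 0.2083] 53.9 iou 0.944
tape scene 0.64 738 q [0.4601 0.2089] 53.0 iou 0.935
can top 0.6 183 q [ 0.4494 -0.0404] 6.3 iou 0.905
can scene 0.91 547 q [ 0.4524 -0.0406] 170.1 iou 0.957
slidebox top 0.89 598 q [ 0.3811 -0.27  ] 176.5 iou 0.93
slidebox scene 0.61 961 q [ 0.3832 -0.2721] 87.7 iou 0.943
tray_tape top 0.7 3076 q [0.6688 0.0175] 173.5 iou 0.968
tray_tape scene 0.92 4580 q [0.6713 0.0181] 173.7 iou 0.962
tray_tape scene 0.69 568 q [ 0.4181 -0.163 ] 156.8 iou 0.333
tray_can top 0.69 3134 q [ 0.5625 -0.0253] 0.0 iou -0.0
tray_can scene 0.87 5176 q [ 0.551  -0.3473] 15.9 iou 0.971
tray_slide top 0.85 2419 q [0.5396 0.3488] 9.4 iou 0.954
tray_slide top 0.56 216 q [0.4735 0.0263] 167.5 iou 0.18
tray_slide scene 0.6 2057 q [0.5439 0.3481] 9.3 iou 0.953
```

```bash
cat > pp.py <<'E'
from h import *
W={"tape":.050,"can":.034,"slidebox":.052}; TIP={"tape":.0075,"can":.012,"slidebox":.011}
TT=(.670,.0178,np.radians(-6.4)); TC=(.5495,-.346,np.radians(15.9)); TS=(.5417,.3485,np.radians(9.4))
def slot(t,s): return (t[0]-.048*s*np.sin(t[2]),t[1]+.048*s*np.cos(t[2]),t[2]+np.pi/2)
def yawpick(x,y,z,yaw,step):
    j0=env.read_state()["joint_positions"]; b=None
    for n in range(-4,5):
        a=np.degrees(yaw)+n*step
        if abs(a)>200: continue
        j=env.inverse_kinematics([x,y,z],[180,0,a])
        if j is None or abs(j[5])>165: continue
        c=np.abs(np.array(j)-j0).max()
        if b is None or c<b[0]-1: b=(c,a)
    return b[1]
def pickplace(k,q,d,H=.14):
    st=30 if k=="can" else (90 if k=="slidebox" else 180)
    op=min(1,(W[k]+.022)/.087)
    env.gripper_to(op,20)
    a=yawpick(*q[:2],H,q[2],st); o=[180,0,a]
    env.goto([*q[:2],H],o)
    hit=env.move_straight([*q[:2],TIP[k]],rate=.2,force_limit=12)
    print("down hit",hit,env.read_state()["position"])
    env.gripper_to(0,20); s=env.read_state(); print("grip mm",s["opening"]*87,s["finger_force"])
    env.move_straight([*q[:2],H],rate=.25)
    s=env.read_state(); print("lifted",s["opening"]*87,s["finger_force"])
    if s["opening"]*87<W[k]*1000-8: print("MISSED"); return False
    a=yawpick(*d[:2],H,d[2],90 if k=="slidebox" else 180)
    env.goto([*d[:2],H],[180,0,a])
    env.move_straight([*d[:2],.04],rate=.25)
    hit=env.move_straight([*d[:2],TIP[k]+.0045],rate=.06,force_limit=10)
    print("place hit",hit,env.read_state()["position"])
    env.gripper_to(op); env.move_straight([*d[:2],H],rate=.25)
    print("clock",env.read_state()["clock"]); return True
E
python3 - <<'E'
from pp import *
pickplace("tape",(.4576,.2086,np.radians(53.5)),slot(TT,1))
p=env.grab_frame("scene"); cv2.imwrite("pics/s1.png",p["image"])
E
```

```text
down hit False [0.45843056 0.2089684  0.00821419]
grip mm 0.3311736038059241 0.0
lifted 0.754315883358244 0.0
MISSED
```

View pics/s1.png

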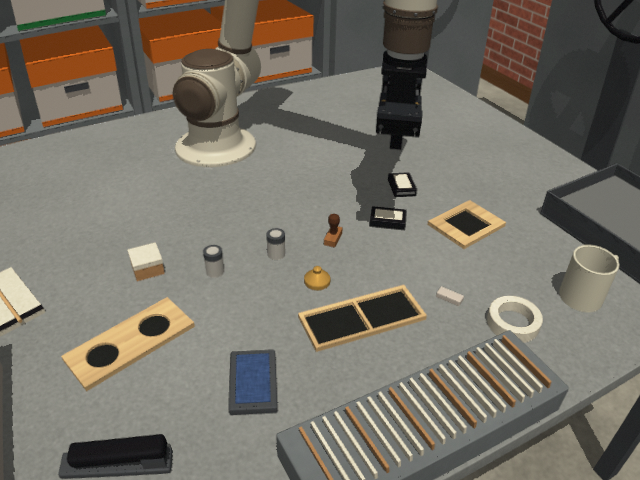

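The picture shows tape 1 still at (388,217), and the fingers shut without gripping it. The pads probably swing in an arc, so the tips sit higher when open. I'll touch a bare patch of desk at several openings to measure this.

Run:
```python
from pp import *
x,y=.50,.14
env.goto([.36,.13,.1],env.read_state()["tool_rot"])
for w in (0,34,51,72):
    env.gripper_to(w/87)
    env.move_straight([.36,.13,.03],rate=.25)
    h=env.move_straight([.36,.13,-.03],rate=.03,force_limit=4)
    s=env.read_state(); print(w,s["opening"]*87,h,s["position"][2],s["clock"])
    env.move_straight([.36,.13,.04],rate=.25)
```

```text
0 0.6468102744287291 False -0.029882735613775878 11.4667
34 34.05924547520328 False -0.029886835593088683 15.1583
51 51.08064372924956 False -0.02988338753493787 18.625
72 71.74496479402535 False -0.029885800992755944 22.15
```

Run:
```python
from pp import *
env.move_straight([.36,.13,.0],rate=.2)
s=env.read_state(); print(s["position"],s["joint_positions"],s["force"],s["tool_rot"])
P=[env.grab_frame(n) for n in ("scene","top")]
for p in P: print(proj(p,[s["position"],[.36,.13,.07]]))
o=[]
for p in P:
    im=p["image"].copy(); u=proj(p,[s["position"]])[0].astype(int); c=im[max(u[1]-130,0):u[1]+70,u[0]-100:u[0]+100]
    o.append(cv2.resize(c,(400,int(400*c.shape[0]/200)),interpolation=cv2.INTER_CUBIC)[:400])
    print(u,c.shape)
h=min(a.shape[0] for a in o); cv2.imwrite("pics/a.png",np.hstack([a[:h] for a in o]))
```

```text
[ 0.35889937  0.12885931 -0.00109458] [ 4.44900197e+01  1.46192981e+01 -4.60574647e+01 -7.22893883e-02
 -2.97677726e+01 -8.09423048e+01] [0.08312195 0.96962308 0.02664077] [ 179.89505058   -0.43343769 -126.51477776]
[[329.84092349 206.30787415]
 [331.61763578 178.03198881]]
[[263.21594379 310.00777245]
 [259.26969777 311.19852885]]
[329 206] (200, 200, 3)
[263 310] (200, 200, 3)
```

View pics/a.png

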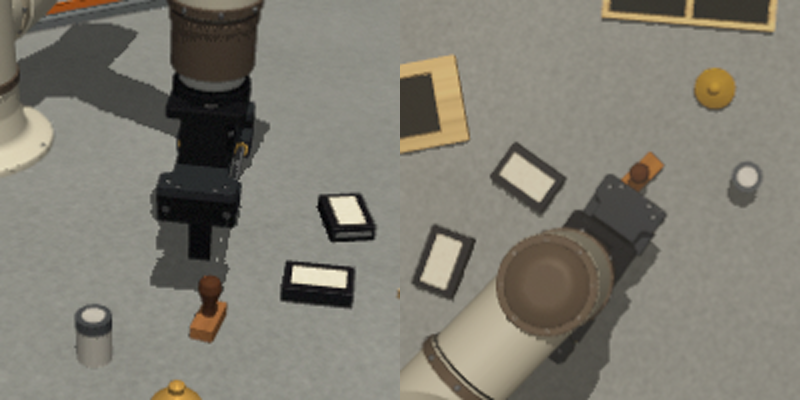

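The left crop shows the near fingertip at (200,260), about 30 mm higher than the stated TCP would put it. The stamp at (208,310) is clear. I'll carry on down until the tips touch the desk.

Run:
```python
from pp import *
env.move_straight([.36,.13,.03],rate=.2)
for w in (0,50):
    env.gripper_to(w/87)
    env.move_straight([.36,.13,-.025],rate=.2)
    h=env.move_straight([.36,.13,-.09],rate=.025,force_limit=4)
    s=env.read_state(); print(w,s["opening"]*87,h,s["position"],s["force"],s["clock"])
    if w==0:
        P=[env.grab_frame(n) for n in ("scene","top")]; o=[]
        for p in P:
            u=proj(p,[[.36,.13,0]])[0]; print(u)
            u=u.astype(int); o.append(cv2.resize(p["image"][u[1]-100:u[1]+60,u[0]-80:u[0]+80],(400,400),interpolation=cv2.INTER_CUBIC))
        cv2.imwrite("pics/b.png",np.hstack(o))
    env.move_straight([.36,.13,.0],rate=.25)
```

```text
0 0.4464148260583898 True [ 0.36007392  0.1300625  -0.03359728] [ 0.01521672 -1.24927113  4.96125349] 25.9083
[330.57599504 206.01352609]
[262.65881364 309.56181665]
50 50.09108581892608 True [ 0.36007374  0.13006543 -0.03360157] [-1.2352125  -1.0051087   5.39764403] 28.4417
```

View pics/b.png

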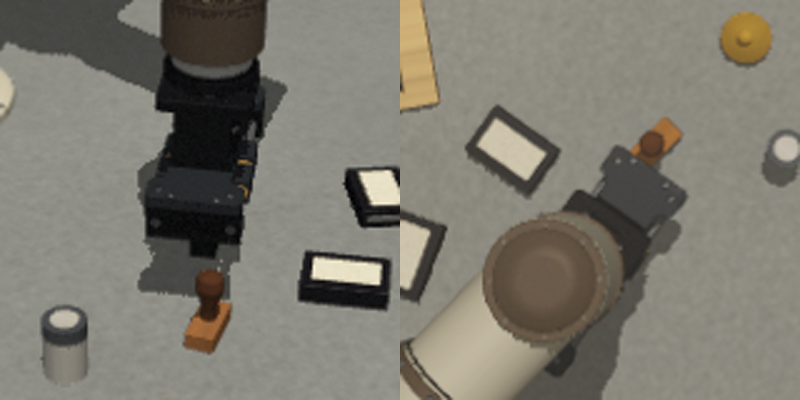

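The shut tips touch the desk at pixel (331,208), right where (.36,.13,0) projects. So x and y are right, but reported z is 33.6 mm too low: real tip height = reported + 33.6 mm, the same at both openings. I'll do one touch elsewhere to see whether it's constant.

Run:
```python
from pp import *
env.move_straight([.36,.13,.06],rate=.25)
env.gripper_to(.5)
env.goto([.60,-.16,.0],[180,0,yawpick(.6,-.16,0,0,180)])
h=env.move_straight([.6,-.16,-.07],rate=.03,force_limit=4)
s=env.read_state(); print(h,s["position"],s["clock"])
env.move_straight([.6,-.16,.06],rate=.25); print(env.read_state()["clock"])
```

```text
True [ 0.60000313 -0.16004503 -0.03348788] 32.225
32.75
```

Run:
```python
from h import *
p=env.grab_frame("scene")
for h in (.03,.05,.07,.09,.11): print(h,proj(p,[[.437,.074,h],[.36+.03,.13-.022,h]]))
```

```text
0.03 [[325.08315308 220.84824976]
 [328.71614583 204.23679371]]
0.05 [[325.34010859 212.56102575]
 [328.99970461 196.10283269]]
0.07 [[325.60211805 204.09286721]
 [329.28841229 187.80104346]]
0.09 [[325.86928166 195.43930292]
 [329.58235463 179.3276223 ]]
0.11 [[326.14169863 186.59580623]
 [329.88161517 170.67873777]]
```

The body sits about 72 mm above the tips, so the fingers are full length and only z is offset. I'll apply −33.5 mm to z and go on.

```bash
sed -i 's/^def pickplace(k,q,d,H=.14):/OFF=-.0335\ndef pickplace(k,q,d,H=.10):/; s/TIP\[k\]\]/TIP[k]+OFF]/; s/,\.04\],rate/,.035+OFF],rate/; s/TIP\[k\]+\.0045\]/TIP[k]+.0045+OFF]/' pp.py; grep -n OFF pp.py
python3 - <<'E'
from pp import *
pickplace("tape",(.4576,.2086,np.radians(53.5)),slot(TT,1))
pickplace("can",(.451,-.0405,0),slot(TC,1))
E
sed -i 's/if k=="weight" or k=="stamp": continue/if k not in ("tape","can","slidebox"): continue/; s/^        for d in env/        cv2.imwrite(f"pics\/{n}2.png",p["image"])\n        for d in env/' m.py; python3 m.py
```

```text
15:OFF=-.0335
22:    hit=env.move_straight([*q[:2],TIP[k]+OFF],rate=.2,force_limit=12)
30:    env.move_straight([*d[:2],.035+OFF],rate=.25)
31:    hit=env.move_straight([*d[:2],TIP[k]+.0045+OFF],rate=.06,force_limit=10)
down hit False [ 0.45847642  0.20870967 -0.02548627]
grip mm 48.972060859736 20.000723898410797
lifted 49.681773155724905 19.999928176403046
place hit True [ 0.67520386  0.06557689 -0.0215523 ]
clock 40.3833
down hit False [ 0.45229821 -0.04012448 -0.02128195]
grip mm 33.696570168616105 20.001523811370134
lifted 33.36066710824834 19.990604370832443
place hit False [ 0.53641062 -0.29985397 -0.01692371]
clock 47.4333
tape top 0.77 732 q [0.6738 0.0656] 82.6 iou 0.944
tape top 0.26 349 q [ 0.5471 -0.0072] 10.6 iou 0.484
tape scene 0.63 1221 q [0.6734 0.0683] 83.7 iou 0.943
can top 0.67 2308 q [0.6805 0.0046] 2.8 iou 0.106
can top 0.6 172 q [ 0.5342 -0.293 ] 177.5 iou 0.664
can scene 0.55 703 q [ 0.5322 -0.2985] 7.3 iou 0.947
slidebox top 0.89 620 q [ 0.381 -0.272] 175.8 iou 0.955
slidebox scene 0.61 235 q [ 0.3877 -0.2725] 0.8 iou 0.226
```

View pics/scene2.png

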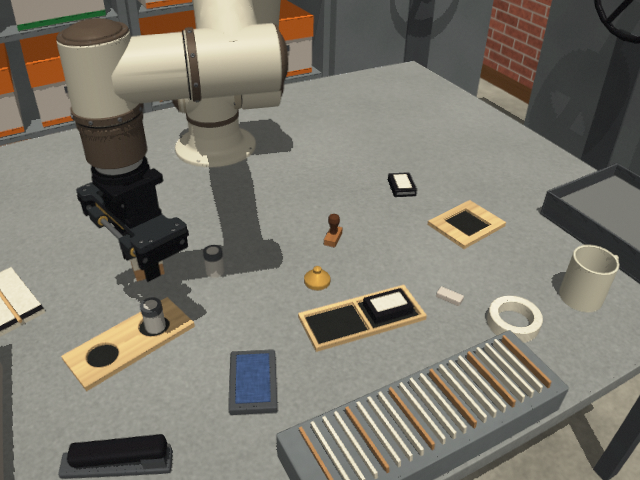

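The tape is in the right-hand recess at (388,303) and the can in the upper recess at (153,318). Slide box next, then I'll measure the second tape and can.

```bash
python3 - <<'E'
from pp import *
pickplace("slidebox",(.382,-.271,np.radians(-3.5)),TS)
E
sed -i 's/"tape","can","slidebox"): con/"tape","can"): con/; s/}2.png/}3.png/' m.py; python3 m.py
```

```text
down hit False [ 0.38332293 -0.27136086 -0.02221511]
grip mm 51.917949380629345 19.959122319705784
lifted 51.70943087422209 19.964048273395747
place hit False [ 0.54183597  0.34871769 -0.01789503]
clock 55.7167
tape scene 0.66 1256 q [0.6738 0.0686] 83.1 iou 0.954
can top 0.57 263 q [ 0.5355 -0.3004] 4.6 iou 0.924
can scene 0.72 683 q [ 0.5326 -0.2982] 164.4 iou 0.931
```

View pics/top3.png

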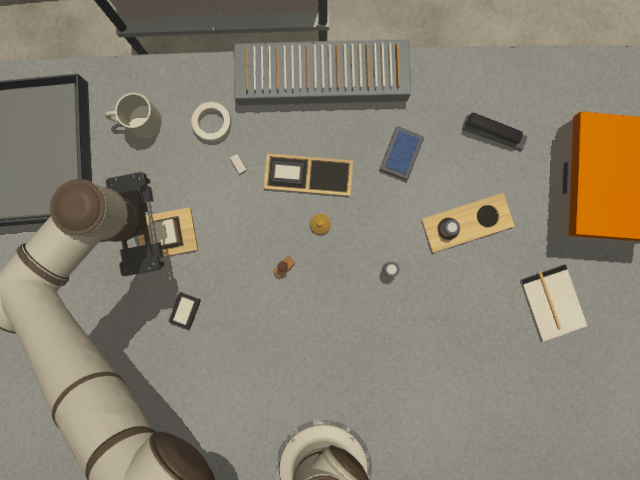

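The top view shows tape 1, can 1 and the slide box seated, with tape 2 at (185,311) and can 2 at (391,270). The networks only report the placed ones, so I'll locate the remaining two from the bright label and lid blobs.

```bash
cat > loc.py <<'E'
from h import *
def back(p,u,z):
    return minimize(lambda q:((proj(p,[[q[0],q[1],z]])[0]-u)**2).sum(),[.4,0],method="Nelder-Mead",options=dict(xatol=1e-6,fatol=1e-6)).x
for n,tp,cn in (("top",(185,311),(391,269)),("scene",(402,183),(213,253))):
    p=env.grab_frame(n); im=p["image"]; g=im.min(2)
    for name,u,z,w in (("label",tp,.018,18),("lid",cn,.05,10)):
        sub=g[u[1]-w:u[1]+w,u[0]-w:u[0]+w]; sat=int(im.max(2)[u[1]-w:u[1]+w,u[0]-w:u[0]+w].max())
        _,b=cv2.threshold(sub,0,255,cv2.THRESH_OTSU) if name=="lid" else cv2.threshold(sub,165,255,0)
        N,L,S,C=cv2.connectedComponentsWithStats(b)
        i=1+S[1:,4].argmax(); c=C[i]+[u[0]-w,u[1]-w]
        print(n,name,"px",c,"area",S[i,4],"xy",back(p,c,z))
        if name=="label":
            r,cc=np.where(L==i); E=np.array([back(p,(a+u[0]-w,bb+u[1]-w),z) for a,bb in zip(cc,r)]).astype(np.float32)
            R=cv2.minAreaRect(E*1000); v=np.linalg.svd(E-E.mean(0),full_matrices=False)[2][0]
            print("  rect mm",R,"pca yaw",np.degrees(np.arctan2(v[1],v[0]))%180)
            print("  fit", fit([(p,np.pad(L==i,((u[1]-w,480-u[1]-w),(u[0]-w,640-u[0]-w))))],"label",back(p,c,z),.018))
E
sed -i 's/^DIM={/DIM={"label":(.052,.032,.0001),/' h.py; python3 loc.py
python3 - <<'E'
import cv2,numpy as np
a=cv2.imread("pics/top3.png");b=cv2.imread("pics/scene3.png")
f=lambda i,x,y:cv2.resize(i[y-25:y+25,x-25:x+25],(350,350),interpolation=cv2.INTER_NEAREST)
cv2.imwrite("pics/c.png",np.hstack([f(a,391,269),f(b,213,258)]))
E
```

```text
top label px [183.33085502 310.4795539 ] area 269 xy [0.36291959 0.30807219]
  rect mm ((366.9039611816406, 177.10398864746094), (54.336524963378906, 306.5475769042969), 2.2240917682647705) pca yaw 95.1186
  fit (array([0.36333329, 0.3089351 , 2.75624977]), np.float64(0.7867400354776817))
top lid px [392.63432836 264.94776119] area 134 xy [ 0.45331055 -0.16463284]
scene label px [402.32515337 180.8404908 ] area 163 xy [0.36783337 0.30724548]
  rect mm ((366.7705993652344, 307.7433166503906), (27.96503257751465, 53.66945266723633), 68.63683319091797) pca yaw 157.11194
  fit (array([ 0.36755107,  0.30769165, -0.35691988]), np.float64(0.8261594957940482))
scene lid px [212.03571429 250.27380952] area 84 xy [ 0.44776193 -0.16217074]
```

View pics/c.png

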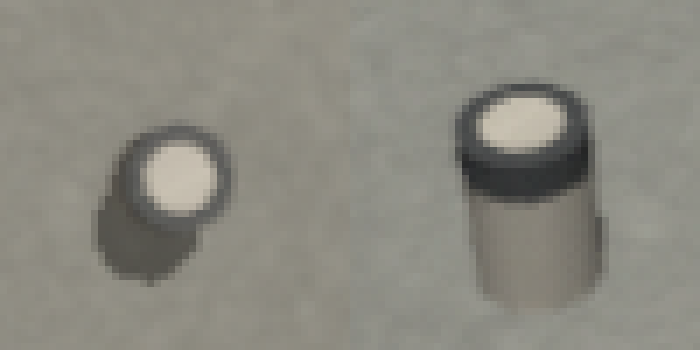

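The left crop (top camera) puts the lid centre at (391.6,269.0), and the right crop (scene camera) puts it at (212,250), which gives can 2 ≈ (.446,−.162). Tape 2 ≈ (.3656,.3075) at yaw 157.5°.

Run:
```python
from pp import *
pickplace("tape",(.3656,.3075,np.radians(157.5)),slot(TT,-1))
pickplace("can",(.4462,-.162,0),slot(TC,-1))
env.goto([.25,-.5,.2],env.read_state()["tool_rot"]); print(env.read_state()["clock"])
o=[]
for n,cs in (("top",[(308,175),(468,222),(166,234)]),("scene",[(363,310),(130,335),(467,215)])):
    p=env.grab_frame(n); cv2.imwrite(f"pics/{n}4.png",p["image"])
    o.append(np.hstack([cv2.resize(p["image"][y-55:y+55,x-65:x+65],(260,220),interpolation=cv2.INTER_CUBIC) for x,y in cs]))
cv2.imwrite("pics/d.png",np.vstack(o))
```

```text
down hit False [ 0.36656063  0.30826973 -0.02573197]
grip mm 49.828288427819814 19.96028959751129
lifted 49.74299779739805 19.95998650789261
place hit True [ 0.6645613  -0.02983225 -0.02164131]
clock 63.1583
down hit False [ 0.44755799 -0.16180716 -0.02120351]
grip mm 32.98568200460088 19.999483956489712
lifted 33.53520217387277 19.989291282836348
place hit False [ 0.56268155 -0.3921605  -0.01695983]
clock 70.1167
71.4167
```

View pics/d.png

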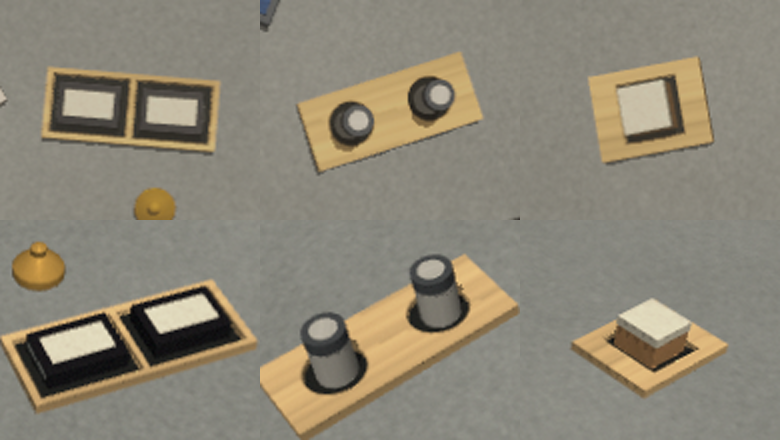

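View pics/scene4.png

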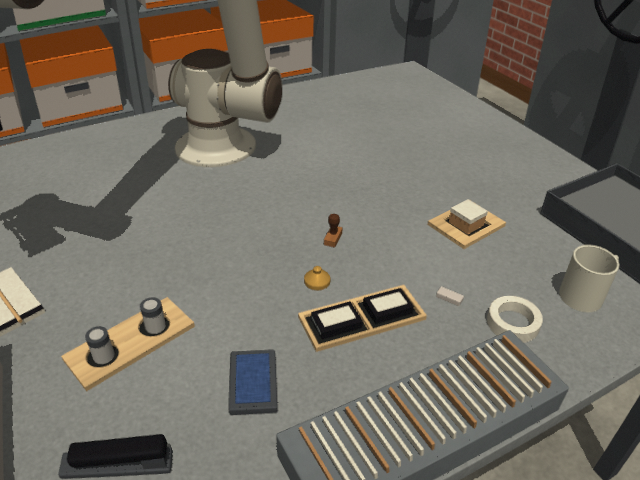

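All five show seated in the crops, and the stamp (334,228) and weight (317,278) haven't moved. One numeric check of how well they sit in the recesses before handing in.

Run:
```python
from pp import *
for n in ("top","scene"):
    p=env.grab_frame(n)
    for k in ("slidebox","tape","can"):
        for d in env.trace(p,k+("_mid" if k=="slidebox" else "1_mid")):
            if d["score"]<.5: continue
            for z in (.004,.010):
                q,i=fit([(p,d["mask"])],k,center(p,d["mask"]),z)
                R=[]
                for t in (TT,TC,TS):
                    c,s=np.cos(t[2]),np.sin(t[2]); v=q[:2]-t[:2]; R.append(np.round([c*v[0]+s*v[1],-s*v[0]+c*v[1]],4))
                print(n,k,z,round(i,3),"in tray",R[{"tape":0,"can":1,"slidebox":2}[k]],round(np.degrees(q[2]),1))
```

```text
top slidebox 0.004 0.823 in tray [-0.0013 -0.0007] 6.2
top slidebox 0.01 0.816 in tray [-0.0023 -0.0021] 4.8
top tape 0.004 0.943 in tray [-0.0026  0.0479] 83.8
top tape 0.01 0.939 in tray [-0.0038  0.0475] 83.9
top can 0.004 0.887 in tray [-0.0015  0.0509] 7.2
top can 0.01 0.881 in tray [-0.0016  0.0524] 7.9
scene slidebox 0.004 0.95 in tray [ 0.0001 -0.0004] 9.0
scene slidebox 0.01 0.956 in tray [ 0.005  -0.0076] 99.6
scene tape 0.004 0.894 in tray [0.0008 0.0476] 84.9
scene tape 0.01 0.881 in tray [0.0054 0.0446] 265.2
scene can 0.004 0.937 in tray [-0.0003  0.0482] -9.4
scene can 0.01 0.94 in tray [0.0056 0.0458] -8.9
```

Every item it could fit is within about 3 mm of its recess centre, and the clearance is 9 mm.

```bash
python3 -c "
from workcell import env
print(env.close_job())"
```

```text
the job is handed in; nothing more can be done
None
```

All five items are in their recesses and let go, the stamp and paperweight look unmoved in the last picture, and the job was handed in at about 72 s; I have not seen the verdict.

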